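# Seat the test bar and clamp it a quarter turn past touch

### The arm

A 6-joint arm with a two-finger parallel gripper is mounted at the origin on the work surface. World frame = base frame: x ahead of the robot, y to its left, z up, the work surface at z = 0. Lengths are in mm, angles in rad, forces in N, time in s.
With the tool pointing down it reaches from about 350 to 1000 mm from the base axis. Payload 7.1 kg.
Tool frame: the origin (TCP) lies at the very end of the fingers, on their centre line; the grasp point (between the pads) lies robot.grasp_offset behind it (robot.grasp_offset is the distance from the TCP to the grasp point, in mm); z points along the fingers, y is the line along which they close (so a half turn about z gives the same grasp; the last joint's range is limited). The gripper opens to 85 mm and grips with 20 to 120 N. Pads are 22 mm wide; open, the fingers measure 114 mm over their backs; the gripper's body (76 mm by 85 mm) begins 54 mm behind the grasp point. The pads swing forward as they close: fully open they stand 13 mm farther back than shut.
Start: joints at [-1.203, 0.423, 1.63, -0, 1.089, -0.019], TCP at [235.783, -578.802, 231.319] pointing down, gripper open.
Joint ranges: [-3, 3], [-0.9, 2.11], [0.09, 2.58], [-1.31, 4.45], [0.11, 2.69], [-2.54, 2.54]. Speed limits (rad/s): [2.39, 2.39, 3.01, 3.14, 3.14, 3.14].

### API

Orientations are given as a 3x3 rotation matrix whose columns are the frame's x, y, z axes.
In Python, from station import robot gives the robot as it stands.
- The arm moves only by the tool drive_tool, never from a script. Its argument "increments" is a list of rows, each an object of numbers: "tx", "ty", "tz": the shift along the tool's x, y, z in m; "yaw": the turn about the tool's z in rad; "grip": the opening, from 0 (shut) to 1 (fully open). In form: [{"tx": .., "ty": .., "tz": .., "yaw": .., "grip": ..}, ...]. A call has 1 to 12 rows; each row shifts and turns the commanded pose from where the row before left it, along the tool's axes as they then stand; what a row does not reach is not made up. A row lasts 1/10 s, in which the tool goes at most 50 mm and 8.59 degrees, less where a joint would pass 70% of its speed; a pose out of reach is approached as far as the arm can. A call is refused whole if a number of a shift passes 0.05 or a number of a turn 0.15, either way. A call with a gripper value outside its range is refused whole. The fingers move at their own pace and stop on an object; the grip force is fixed at half the most. Time passes only in rows, so rows that do not move let the fingers close. It gives the time, the measured TCP pose, the force, the opening and the grip force at its end, in the units of the state.
- robot.sense(): the state, without advancing time (a new reading comes with each control period).
- robot.snapshot(name): name is "side" or "top"; returns (picture, depth): 420x560x3 uint8, red, green, blue; 420x560 float32, mm along the optical axis (not along the pixel's ray), 0 where there is no reading.
- robot.camera_info(name): a dict with "fx", "fy", "cx", "cy" (pixels), "T" (4x4, takes a point from camera to world coordinates). Camera axes: x right, y up, looking along -z (the intrinsics and any distortion apply to the point x, -y, -z); pixel columns grow to the right and rows downward; lengths in mm; the calibration is good to about 2 mm. A picture is of the moment at which its call begins. camera_info takes no time and is no camera call.
- robot.finish_job(): hands the job in; it is judged then, once.
Trained networks look in the newest picture that a camera, given by its name, has taken for a name from the list of things; names that differ only in an ending like _2 or _b are one class to them, and where a whole thing is asked for, a point or a joint stands for the part that bears it (a point fixed in the world has none). Each returns a list of dicts, best first, with "p" (0 to 1); they miss things now and then, are a little off and sometimes report something else, mostly with a low value. They report only what shows in the picture. A call takes as long as a camera call. They do not tell look-alikes from the thing itself.
- robot.boxes_of(camera, label): "bbox" ([left, top, right, bottom] in pixels, round what is visible of it).
- robot.silhouettes(camera, label): "region" (420x560 bool, what is visible of it) and "bbox" ([left, top, right, bottom] in pixels, round what is visible of it).
The state is a dict: "t": time; "joint_pos": joint angles; "qd": joint speeds; "effort": joint torques, N m; "position": TCP position; "eef_rot": TCP orientation; "ft_force": force on the tool from outside, world axes, zero at the start; "wrist_torque": the same for the moment, N m; "grip_width": opening from 0.0 (shut) to 1.0 (fully open); "grip_force": force on a finger pad.
Only numpy, scipy, OpenCV 4.12 (cv2) and the standard library are available. Lean on these libraries where they do the work, as an engineer would, in place of code of your own. Each camera call takes 0.05 s, during which the arm holds its last target. There are 200 camera calls.

### The job

Push the long steel bar gently along the stand's channel until it is fully home against the end stop. Then turn the clamp knob clockwise until you feel the presser foot touch the bar, and tighten it just a quarter of a turn more, never further. Leave the bar clamped and home, let go of the knob, and leave the other things on the bench where they are.

Things in the scene. Friction and masses are not known exactly. Their poses are not given: they have to be found in the camera images.
- stand: Cream clamping stand, fixed to the table. Sizes in mm. Origin: table level, centre line of the channel; x along the channel towards the end stop, z up. Base plate x -125 to 70, y +-55, top z = 24. On it the channel along x, centred on y = 0, 26 wide between two rails (x -60 to 40, z 24 to 33), closed at +x by the end stop.
- screw_seat (a point): Channel floor under the clamp screw: x 5, y 0, z 24 mm of the stand. C-frame: column x -13 to 23, y 25 to 55, arm over the channel z 86 to 106. When the foot touches, the preload (30 N) comes on within about 0.2 rad, then some 14 N per rad; at the knob this adds 3.2 mNm per N (about 0.1 Nm at the touch) to the drag.
- stop: End stop, dark steel block 20 x 48 x 20 mm fixed on the stand. Origin: lower edge of the face towards the bar, mid width; that face is at x = 40 mm of the stand, square to the channel.
- bar: Plain steel bar 130 long (x) x 24 wide x 12 mm thick, about 0.3 kg, loose, flat in the channel. Origin: centre of its underside, x towards the stop. It starts 20 to 45 mm short of the stop. Its rear sticks out of the rails, also when home (rear end then at x = -90 mm of the stand), free to be pushed from behind.
- bar_tip (a point): Centre of the bar's front end face, 65 mm ahead of the bar's origin, 6 mm above its underside; home, it touches the stop.
- bar_rear (a point): Centre of the bar's rear end face, 65 mm behind the bar's origin, 6 mm above its underside.
- knob (a joint): Turn of the clamp knob, rad: 0 at the start, grows clockwise seen from above, up to 6.28. At 0 its wing lies along the stand's x. It turns with a steady drag of about 0.22 Nm (what is left of it reads less while standing still), stays where it is left, and does not rise or sink. 20 mm of screw travel per turn.
- knob_grip (a point): Middle of the knob's black wing, on the screw's axis, 144 mm above the table. Wing 44 long, 10 thick, 22 mm high (z 133 to 155), on a shaft of 14 over a collar of 32 mm diameter (top z 115). Take it across its 10 mm from above; open fingers can swing round it.
- spindle: Steel spindle under the arm; the knob lowers it without turning it. Origin on the axis, 62 mm up at the start. Below it the presser foot (17 mm round) on a preloaded spring plunger, screwed out differently each time, not measured: gap to the bar 2 to 9.5 mm, touch after 0.6 to 3.1 rad.
- ring_gauge: Bystander: plain steel ring lying flat, 48 outside, 26 hole, 14 high (mm); origin under its centre. Leave it alone.
- gauge_block: Bystander: small upright steel block 35 x 9 x 30 high (mm); origin under its centre. Leave it alone.
- short_bar: Bystander: another steel bar, shorter than the one to be clamped, 70 x 20 x 12, lying on the table beside the stand (mm); origin under its centre. Leave it alone.
- squeeze_bottle: Bystander: white plastic bottle, 60 across, 150 high (mm); origin under its centre. Leave it alone.
- dropper_bottle: Bystander: small red bottle, 36 across, 80 high (mm); origin under its centre. Leave it alone.
- micrometer: Bystander: outside micrometer lying on its side, about 130 long (mm); origin under its centre. Leave it alone.
- jar: Bystander: small glass jar with black cap, 52 across, 55 high (mm); origin under its centre. Leave it alone.
- screwdriver: Bystander: screwdriver with black handle lying flat, 160 long (mm); origin under its centre. Leave it alone.
There are look-alikes about, which are no part of the job. Leave any turquoise look-alike of the stand alone.

How it is judged:
By the outcome, as a careful person would: the job done as asked, in the order asked, and still so for the second after the job is handed in, with the robot touching nothing.
It also fails if it takes over 72 s, if anything falls off the work surface, if the arm or the gripper's body presses on something with over 40 N, if the wrist force passes 120 N, or if a joint passes its speed limit or range.

## Working session

There is one attempt and no reset: what is moved stays moved. The work goes in short steps, Python scripts to look and compute and a tool call to move; the robot and the scene stay as the last step left them, time stands still between calls to the robot, and variables do not carry over. Pictures are saved under pics/ and viewed, at most 10 in all, crops included, and the job is handed in when it is done.

Besides the shell and the picture viewer there is one more tool, called after "Request:" as a command line: name --argument value ..., lists and objects as JSON in quotes. drive_tool: Moves the arm, as the interface text tells. Its arguments: {"type":"object","properties":{"increments":{"type":"array","items":{"type":"object","properties":{"tx":{"type":"number"},"ty":{"type":"number"},"tz":{"type":"number"},"yaw":{"type":"number"},"grip":{"type":"number"}}}}},"required":["increments"]}

```bash
mkdir -p pics; python3 - <<'E'
from station import robot
import cv2, numpy as np
s=robot.sense(); print({k:np.round(v,3).tolist() for k,v in s.items()}, robot.grasp_offset)
for c in("top","side"):
    p,d=robot.snapshot(c); cv2.imwrite(f"pics/{c}0.png",p[:,:,::-1]); np.save(f"pics/{c}0.npy",d)
    i=robot.camera_info(c); print(c,{k:np.round(v,3).tolist() for k,v in i.items()})
    for l in("stand","bar","knob","stop"):
        print(l,[(round(float(b["p"]),2),np.round(b["bbox"]).tolist()) for b in robot.boxes_of(c,l)][:4])
E
```

```text
{'t': 0.0, 'joint_pos': [-1.203, 0.424, 1.631, -0.0, 1.089, -0.019], 'qd': [-0.002, -0.0, 0.001, 0.0, -0.001, -0.001], 'effort': [-0.0, -55.738, -28.175, -0.0, 0.007, -0.0], 'position': [235.599, -578.299, 230.53], 'eef_rot': [[0.926, 0.377, -0.001], [0.377, -0.926, 0.001], [0.0, -0.002, -1.0]], 'ft_force': [-0.291, 0.124, 0.396], 'wrist_torque': [-0.003, 0.043, -0.006], 'grip_force': 0.0, 'grip_width': 0.998} 18.700000000000003
top {'fx': 413.214, 'fy': 413.214, 'cx': 274.219, 'cy': 206.86, 'T': [[0.006, 0.993, -0.119, 369.362], [-1.0, 0.005, -0.007, 10.734], [-0.006, 0.119, 0.993, 1115.238], [0.0, 0.0, 0.0, 1.0]]}
stand [(0.78, [247.0, 224.0, 298.0, 302.0]), (0.73, [183.0, 146.0, 237.0, 220.0]), (0.73, [147.0, 275.0, 209.0, 351.0]), (0.67, [277.0, 122.0, 333.0, 197.0])]
bar [(0.68, [304.0, 152.0, 316.0, 193.0]), (0.59, [338.0, 120.0, 358.0, 140.0]), (0.51, [418.0, 162.0, 441.0, 205.0])]
knob [(0.73, [174.0, 297.0, 183.0, 314.0]), (0.65, [304.0, 126.0, 314.0, 147.0]), (0.63, [268.0, 239.0, 287.0, 259.0]), (0.61, [200.0, 152.0, 218.0, 170.0])]
stop []
side {'fx': 394.349, 'fy': 394.349, 'cx': 281.554, 'cy': 210.082, 'T': [[-0.998, 0.038, -0.042, 445.202], [-0.056, -0.778, 0.625, 650.864], [-0.009, 0.627, 0.779, 914.234], [0.0, 0.0, 0.0, 1.0]]}
stand [(0.97, [293.0, 202.0, 366.0, 260.0]), (0.9, [200.0, 176.0, 270.0, 229.0]), (0.73, [210.0, 258.0, 288.0, 311.0]), (0.65, [346.0, 288.0, 436.0, 347.0])]
bar [(0.59, [227.0, 201.0, 267.0, 210.0]), (0.44, [201.0, 178.0, 271.0, 227.0])]
knob [(0.75, [222.0, 260.0, 240.0, 276.0]), (0.7, [374.0, 287.0, 393.0, 311.0]), (0.56, [316.0, 202.0, 334.0, 224.0]), (0.47, [210.0, 174.0, 229.0, 191.0])]
stop [(0.73, [210.0, 271.0, 224.0, 294.0]), (0.63, [349.0, 303.0, 360.0, 328.0]), (0.62, [300.0, 222.0, 310.0, 241.0])]
```

View pics/top0.png

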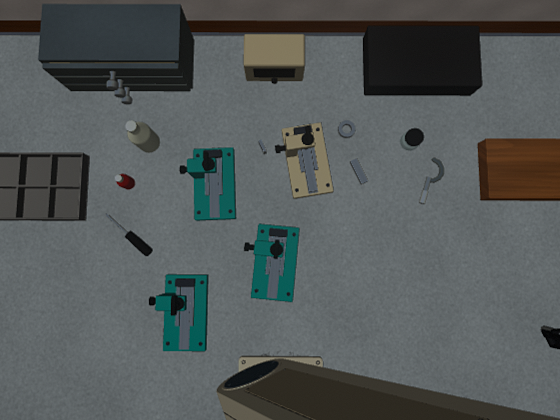

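View pics/side0.png

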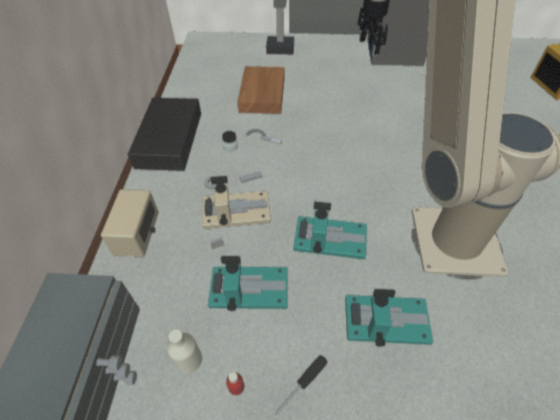

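The cream stand is in the top view at (283–333, 122–197), with its stop at the upper end. The bar lies in the channel at about (310,172) and the wing knob is at (309,137). The three turquoise stands are look-alikes. Next I measure the stand with depth.

```bash
cat > h.py <<'E'
from station import robot
import numpy as np, cv2
def cloud(cam,d):
    i=robot.camera_info(cam); v,u=np.mgrid[:420,:560]
    P=np.stack([(u-i["cx"])/i["fx"]*d,-(v-i["cy"])/i["fy"]*d,-d],-1)
    return P@i["T"][:3,:3].T+i["T"][:3,3]
def px(cam,p):
    i=robot.camera_info(cam); T=np.array(i["T"]); q=T[:3,:3].T@(np.array(p)-T[:3,3])
    return i["cx"]+i["fx"]*q[0]/-q[2], i["cy"]+i["fy"]*q[1]/q[2]
E
python3 - <<'E'
from h import *
for c,bb in (("top",(278,118,338,202)),("side",(196,172,274,232))):
    im=cv2.imread(f"pics/{c}0.png"); d=np.load(f"pics/{c}0.npy"); P=cloud(c,d)
    l,t,r,b=bb; Q=P[t:b,l:r].reshape(-1,3); C=im[t:b,l:r].reshape(-1,3).astype(int)
    ok=Q[:,2]>-50
    print(c,"table z",np.median(Q[(Q[:,2]<12)&ok,2]))
    cream=(C[:,2]-C[:,0]>25)
    pl=Q[cream&(abs(Q[:,2]-24)<6)]
    rect=cv2.minAreaRect(pl[:,:2].astype(np.float32)); print("plate",rect,np.median(pl[:,2]),len(pl))
    k=Q[(Q[:,2]>138)&(Q[:,2]<165)]; print("knob",k.mean(0),np.median(k,0),k.min(0),k.max(0),cv2.minAreaRect(k[:,:2].astype(np.float32)),len(k))
    bx=[x for x in robot.silhouettes(c,"bar")][:4]
    for x in bx:
        m=x["region"]; q=P[m]; print("bar",round(x["p"],2),np.round(x["bbox"]),np.median(q,0),q.min(0),q.max(0),cv2.minAreaRect(q[:,:2].astype(np.float32)))
    cv2.imwrite(f"pics/{c}0z.png",cv2.resize(im[t-10:b+10,l-10:r+10],None,fx=5.5,fy=5.5,interpolation=cv2.INTER_CUBIC))
E
```

```text
top table z -0.5047555387573084
plate ((629.4410400390625, -68.60462951660156), (193.77395629882812, 107.3619155883789), 9.596607208251953) 23.341899276412505 1395
knob [659.96046857 -63.94910018 152.51008076] [659.5843926  -64.5278297  153.22945377] [640.00680596 -72.08979146 140.05325228] [682.79748201 -57.2635971  158.70478446] ((661.4213256835938, -64.35610961914062), (42.78035354614258, 10.166780471801758), 9.401433944702148) 90
bar 0.6 [341. 122. 358. 142.] [ 719.23465148 -177.83909369   12.57939524] [ 369.36213496 -202.8668876    -6.89489175] [ 747.69983407   10.73444833 1115.23783887] ((550.33251953125, -99.59078216552734), (46.75021743774414, 421.3102111816406), 64.96405792236328)
side table z -1.181219559106296
plate ((628.4430541992188, -67.59954833984375), (190.65008544921875, 111.10123443603516), 8.952909469604492) 22.52836461787348 718
knob [659.9787063  -60.25655829 148.82816384] [659.36750623 -59.81278734 150.92193355] [639.00261223 -70.43070136 138.19643532] [682.72454157 -53.91800918 156.29739036] ((660.3790893554688, -61.093360900878906), (43.71004867553711, 13.317326545715332), 13.076690673828125) 106
bar 0.69 [227. 200. 265. 208.] [587.46068699 -70.8630438   34.1175224 ] [445.20157466 -91.7943776   23.19245603] [643.05298102 650.86434734 914.2343562 ] ((545.0557861328125, 284.6763610839844), (101.8398208618164, 752.2542724609375), 7.5431060791015625)
```

View pics/top0z.png

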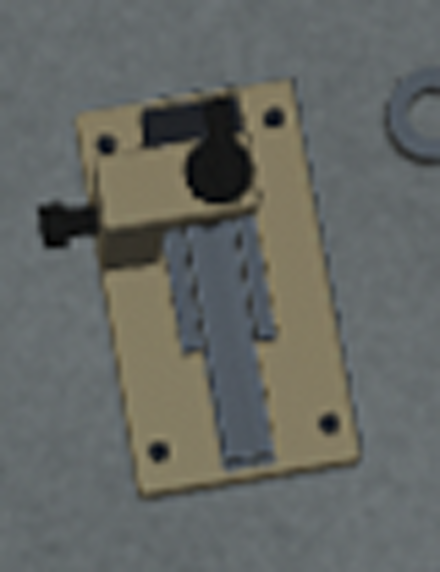

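Request:
drive_tool --increments '[{"yaw": 0.11,"grip": 0},{"yaw": 0.11,"grip": 0},{"tx": 0.028,"ty": -0.0365,"grip": 0},{"tx": 0.028,"ty": -0.0365,"grip": 0},{"tx": 0.028,"ty": -0.0365,"grip": 0},{"tx": 0.028,"ty": -0.0365,"grip": 0},{"tx": 0.028,"ty": -0.0365,"grip": 0},{"tx": 0.028,"ty": -0.0365,"grip": 0},{"tx": 0.028,"ty": -0.0365,"grip": 0},{"tx": 0.028,"ty": -0.0365,"grip": 0},{"tx": 0.028,"ty": -0.0365,"grip": 0},{"tx": 0.028,"ty": -0.0365,"grip": 0}]'

```text
invalid input
```

```bash
cat > st.py <<'E'
from h import *
s=robot.sense(); a=np.radians(9.5); u=np.array([np.cos(a),np.sin(a)]); n=np.array([-u[1],u[0]])
p=s["position"]; r=np.array(s["eef_rot"]); dp=p[:2]-np.array([656.1,-63.4])
if __name__=="__main__":
    print("t",round(s["t"],2),"p",np.round(p,1),"stand xy",np.round([dp@u,dp@n],1),"toolx deg",np.degrees(np.arctan2(r[1,0],r[0,0])).round(2),"tool z",r[:,2].round(3))
    print("F",np.round(s["ft_force"],2),"T",np.round(s["wrist_torque"],3),"q6",s["joint_pos"][5].round(3),"grip",s["grip_width"],s["grip_force"])
E
python3 st.py; python3 - <<'E'
from h import *
# plan check: cloud in stand frame for bar/rails
import st
d=np.load("pics/top0.npy"); P=cloud("top",d)[118:202,278:338].reshape(-1,3)
X=np.c_[(P[:,:2]-[656.1,-63.4])@st.u,(P[:,:2]-[656.1,-63.4])@st.n,P[:,2]]
pl=X[(abs(X[:,2]-24)<4)]; print("plate",pl.min(0),pl.max(0))
b=X[(abs(X[:,2]-36)<5)&(X[:,0]<-65)&(abs(X[:,1])<25)]; print("bar",len(b),b.min(0),b.max(0),b.mean(0))
for y in range(-3,4): 
    r=X[(abs(X[:,1]-y*4)<2.5)&(X[:,0]<-95)&(X[:,0]>-150)]; r=r[np.argsort(r[:,0])]; print(y*4,[(int(a),int(c)) for a,_,c in r])
E
```

```text
t 0.6 p [ 235.8 -578.8  231.3] stand xy [-499.6 -439. ] toolx deg 22.16 tool z [ 0.  0. -1.]
F [-0.11 -0.22 -0.31] T [ 0.043 -0.014 -0.001] q6 -0.019 grip 1.0021702140583404 0.0
plate [-124.31238742  -57.17060619   20.00749855] [71.00056058 52.96546488 27.96944877]
bar 169 [-115.90197718  -14.56937792   31.04831431] [-65.33239112   9.96754062  40.73985211] [-90.92636021  -1.91656258  35.2530868 ]
-12 [(-141, 0), (-140, 1), (-138, 0), (-137, 0), (-135, 0), (-134, -5), (-132, 0), (-131, -2), (-129, 0), (-129, 0), (-127, 0), (-126, -1), (-124, 1), (-124, 18), (-123, -2), (-121, 17), (-119, 24), (-118, 20), (-116, 23), (-116, 25), (-115, 34), (-115, 31), (-113, 35), (-112, 35), (-111, 38), (-110, 35), (-108, 36), (-107, 31), (-105, 37), (-104, 29), (-101, 31), (-99, 36), (-98, 33), (-97, 36), (-96, 34)]
-8 [(-140, 2), (-139, -3), (-137, 0), (-136, -3), (-134, -5), (-134, -2), (-131, -2), (-131, -3), (-128, -2), (-126, 0), (-125, -2), (-124, 23), (-123, 20), (-123, 0), (-123, 0), (-121, 24), (-120, 19), (-118, 20), (-118, 20), (-116, 25), (-116, 24), (-115, 34), (-115, 35), (-112, 35), (-
[... 1461 characters left out ...]
3), (-122, -3), (-121, 22), (-121, 20), (-118, 20), (-118, 21), (-116, 23), (-116, 25), (-115, 37), (-115, 34), (-113, 37), (-112, 33), (-110, 22), (-110, 34), (-109, 33), (-108, 26), (-107, 36), (-105, 25), (-104, 33), (-103, 31), (-102, 37), (-101, 35), (-99, 37), (-98, 34), (-96, 35), (-96, 36)]
12 [(-137, 0), (-136, 0), (-134, 1), (-134, 4), (-131, -2), (-128, 1), (-128, 0), (-125, -1), (-125, -2), (-123, 22), (-123, 7), (-123, 21), (-122, -3), (-120, 20), (-118, 25), (-117, 20), (-115, 22), (-115, 22), (-112, 22), (-112, 23), (-110, 22), (-110, 25), (-108, 26), (-106, 20), (-105, 25), (-104, 24), (-103, 31), (-101, 22), (-101, 35), (-101, 21), (-99, 24), (-98, 21), (-97, 26), (-96, 23)]
```

Request:
drive_tool --increments '[{"tx": 0,"ty": 0,"tz": 0,"yaw": 0.11,"grip": 0},{"tx": 0,"ty": 0,"tz": 0,"yaw": 0.11,"grip": 0},{"tx": 0.028,"ty": -0.0365,"tz": 0,"yaw": 0,"grip": 0},{"tx": 0.028,"ty": -0.0365,"tz": 0,"yaw": 0,"grip": 0},{"tx": 0.028,"ty": -0.0365,"tz": 0,"yaw": 0,"grip": 0},{"tx": 0.028,"ty": -0.0365,"tz": 0,"yaw": 0,"grip": 0},{"tx": 0.028,"ty": -0.0365,"tz": 0,"yaw": 0,"grip": 0},{"tx": 0.028,"ty": -0.0365,"tz": 0,"yaw": 0,"grip": 0},{"tx": 0.028,"ty": -0.0365,"tz": 0,"yaw": 0,"grip": 0},{"tx": 0.028,"ty": -0.0365,"tz": 0,"yaw": 0,"grip": 0},{"tx": 0.028,"ty": -0.0365,"tz": 0,"yaw": 0,"grip": 0}]'

```text
t: 1.7
position: [430.4, -211.4, 231.7]
eef_rot: [[0.986, 0.166, 0.001], [0.166, -0.986, -0.0], [0.001, 0.0, -1.0]]
ft_force: [0.2, 0.5, 0.5]
grip_width: -0.003
grip_force: 0.0
```

```bash
sed -i 's/656.1,-63.4/656.4,-65.0/' st.py; python3 st.py
```

```text
t 1.7 p [ 430.4 -211.4  231.7] stand xy [-247.  -107.1] toolx deg 9.54 tool z [ 0.001 -0.    -1.   ]
F [0.25 0.48 0.49] T [ 0.007 -0.046 -0.038] q6 0.923 grip -0.0032670105132239866 0.0
```

Request:
drive_tool --increments '[{"tx": 0.032,"ty": -0.0357,"tz": 0,"yaw": 0,"grip": 0},{"tx": 0.032,"ty": -0.0357,"tz": 0,"yaw": 0,"grip": 0},{"tx": 0.032,"ty": -0.0357,"tz": 0,"yaw": 0,"grip": 0},{"tx": 0,"ty": 0,"tz": 0.045,"yaw": 0,"grip": 0},{"tx": 0,"ty": 0,"tz": 0.045,"yaw": 0,"grip": 0},{"tx": 0,"ty": 0,"tz": 0.045,"yaw": 0,"grip": 0},{"tx": 0,"ty": 0,"tz": 0.045,"yaw": 0,"grip": 0},{"tx": 0,"ty": 0,"tz": 0.02,"yaw": 0,"grip": 0},{"tx": 0,"ty": 0,"tz": 0,"yaw": 0,"grip": 0},{"tx": 0,"ty": 0,"tz": 0,"yaw": 0,"grip": 0}]'

```text
t: 2.7
position: [506.9, -91.5, 31.6]
eef_rot: [[0.986, 0.166, -0.0], [0.166, -0.986, 0.0], [-0.0, -0.0, -1.0]]
ft_force: [-0.5, 0.3, 0.6]
grip_width: 0.002
grip_force: 0.0
```

```bash
python3 st.py; python3 - <<'E'
from h import *
for c in("top","side"):
    p,d=robot.snapshot(c); np.save(f"pics/{c}1.npy",d); cv2.imwrite(f"pics/{c}1.png",p[:,:,::-1])
a=cv2.imread("pics/top1.png")[115:235,270:350]; b=cv2.imread("pics/side1.png")[165:240,195:295]
f=lambda x:cv2.resize(x,(390,580) if x is a else (390,292),interpolation=cv2.INTER_CUBIC)
o=np.zeros((590,790,3),np.uint8); o[:580,:390]=f(a); o[:292,400:790]=f(b); cv2.imwrite("pics/c1.png",o)
E
```

```text
t 2.7 p [506.9 -91.5  31.6] stand xy [-151.8   -1.5] toolx deg 9.56 tool z [-0.  0. -1.]
F [-0.46  0.26  0.63] T [ 0.074 -0.015  0.058] q6 1.202 grip 0.002187437352520342 0.0
```

View pics/c1.png

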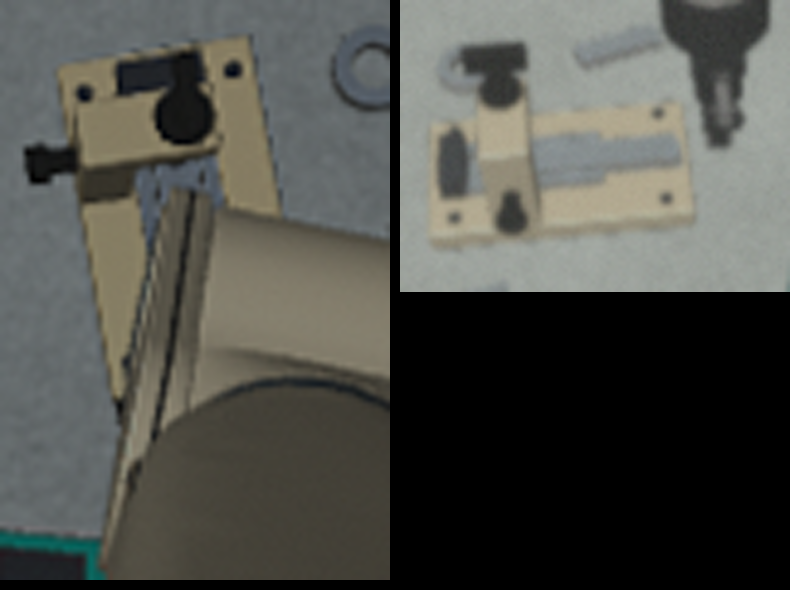

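The fingers stand behind the bar's rear end, in line with the channel. Next I approach it.

Request:
drive_tool --increments '[{"tx": 0.008,"ty": 0,"tz": 0.002,"yaw": 0,"grip": 0},{"tx": 0.008,"ty": 0,"tz": 0,"yaw": 0,"grip": 0},{"tx": 0.004,"ty": 0,"tz": 0,"yaw": 0,"grip": 0},{"tx": 0.003,"ty": 0,"tz": 0,"yaw": 0,"grip": 0},{"tx": 0.003,"ty": 0,"tz": 0,"yaw": 0,"grip": 0},{"tx": 0.003,"ty": 0,"tz": 0,"yaw": 0,"grip": 0},{"tx": 0.003,"ty": 0,"tz": 0,"yaw": 0,"grip": 0},{"tx": 0.003,"ty": 0,"tz": 0,"yaw": 0,"grip": 0},{"tx": 0.003,"ty": 0,"tz": 0,"yaw": 0,"grip": 0},{"tx": 0.003,"ty": 0,"tz": 0,"yaw": 0,"grip": 0}]'

```text
t: 3.8
position: [545.6, -84.5, 29.2]
eef_rot: [[0.986, 0.166, -0.003], [0.166, -0.986, 0.0], [-0.003, -0.001, -1.0]]
ft_force: [-5.5, -1.8, 5.0]
grip_width: -0.003
grip_force: 2.7
```

Request:
drive_tool --increments '[{"tx": 0.002,"ty": 0,"tz": 0,"yaw": 0,"grip": 0},{"tx": 0.002,"ty": 0,"tz": 0,"yaw": 0,"grip": 0}]'

```text
t: 4.0
position: [550.3, -83.9, 29.2]
eef_rot: [[0.986, 0.166, -0.002], [0.166, -0.986, 0.0], [-0.002, -0.0, -1.0]]
ft_force: [-3.9, -0.8, 2.9]
grip_width: 0.001
grip_force: 2.1
```

Request:
drive_tool --increments '[{"tx": 0.001,"ty": 0,"tz": 0,"yaw": 0,"grip": 0},{"tx": 0.001,"ty": 0,"tz": 0,"yaw": 0,"grip": 0},{"tx": 0.001,"ty": 0,"tz": 0,"yaw": 0,"grip": 0},{"tx": 0.001,"ty": 0,"tz": 0,"yaw": 0,"grip": 0}]'

```text
t: 4.4
position: [554.2, -83.4, 29.2]
eef_rot: [[0.986, 0.166, -0.002], [0.166, -0.986, -0.0], [-0.002, -0.0, -1.0]]
ft_force: [-7.3, -3.2, 4.5]
grip_width: 0.005
grip_force: 4.0
```

Request:
drive_tool --increments '[{"tx": 0.001,"ty": 0,"tz": 0,"yaw": 0,"grip": 0},{"tx": 0.001,"ty": 0,"tz": 0,"yaw": 0,"grip": 0}]'

```text
t: 4.6
position: [554.2, -83.3, 29.1]
eef_rot: [[0.986, 0.166, -0.006], [0.166, -0.986, -0.0], [-0.006, -0.001, -1.0]]
ft_force: [-13.3, -5.1, 10.4]
grip_width: 0.002
grip_force: 7.1
```

Request:
drive_tool --increments '[{"tx": 0.001,"ty": 0,"tz": 0,"yaw": 0,"grip": 0}]'

```text
t: 4.7
position: [554.3, -83.3, 29.1]
eef_rot: [[0.986, 0.167, -0.007], [0.167, -0.986, -0.0], [-0.007, -0.001, -1.0]]
ft_force: [-16.6, -6.7, 13.1]
grip_width: -0.001
grip_force: 8.6
```

Request:
drive_tool --increments '[{"tx": -0.004,"ty": 0,"tz": 0,"yaw": 0,"grip": 0},{"tx": -0.018,"ty": 0,"tz": 0,"yaw": 0,"grip": 0},{"tx": -0.03,"ty": 0,"tz": -0.01,"yaw": 0,"grip": 0},{"tx": 0,"ty": 0,"tz": -0.045,"yaw": -0.14,"grip": 0},{"tx": 0,"ty": 0,"tz": -0.045,"yaw": -0.14,"grip": 0},{"tx": 0,"ty": 0,"tz": -0.045,"yaw": -0.14,"grip": 0},{"tx": 0,"ty": 0,"tz": -0.045,"yaw": -0.14,"grip": 0},{"tx": 0,"ty": 0,"tz": 0,"yaw": -0.14,"grip": 1},{"tx": 0,"ty": 0,"tz": 0,"yaw": -0.14,"grip": 1},{"tx": 0,"ty": 0,"tz": 0,"yaw": -0.14,"grip": 1},{"tx": 0,"ty": 0,"tz": 0,"yaw": -0.14,"grip": 1}]'

```text
t: 5.8
position: [507.8, -91.5, 220.0]
eef_rot: [[0.275, 0.962, 0.003], [0.962, -0.275, -0.0], [0.001, 0.003, -1.0]]
ft_force: [0.1, 0.4, 0.6]
grip_width: 0.681
grip_force: 0.0
```

Request:
drive_tool --increments '[{"tx": 0,"ty": 0,"tz": 0,"yaw": -0.14,"grip": 1},{"tx": 0,"ty": 0,"tz": 0,"yaw": -0.14,"grip": 1},{"tx": 0,"ty": 0,"tz": 0,"yaw": -0.14,"grip": 1},{"tx": 0,"ty": 0,"tz": 0,"yaw": -0.14,"grip": 1},{"tx": 0,"ty": 0,"tz": 0,"yaw": -0.14,"grip": 1},{"tx": 0,"ty": 0,"tz": 0,"yaw": -0.14,"grip": 1},{"tx": 0,"ty": 0,"tz": 0,"yaw": -0.14,"grip": 1},{"tx": 0,"ty": 0,"tz": 0,"yaw": -0.14,"grip": 1},{"tx": 0,"ty": 0,"tz": 0,"yaw": -0.14,"grip": 1},{"tx": 0,"ty": 0,"tz": 0,"yaw": -0.14,"grip": 1},{"tx": 0,"ty": 0,"tz": 0,"yaw": -0.14,"grip": 1}]'

```text
t: 6.9
position: [507.8, -91.5, 219.8]
eef_rot: [[-0.953, 0.304, 0.003], [0.304, 0.953, -0.0], [-0.003, 0.001, -1.0]]
ft_force: [0.2, 0.7, -0.8]
grip_width: 0.999
grip_force: 0.0
```

```bash
python3 st.py; python3 - <<'E'
from h import *
for c in("top","side"):
    p,d=robot.snapshot(c); np.save(f"pics/{c}2.npy",d); cv2.imwrite(f"pics/{c}2.png",p[:,:,::-1])
a=cv2.imread("pics/top2.png")[115:205,275:345]; b=cv2.imread("pics/side2.png")[165:240,195:280]
o=np.zeros((500,790,3),np.uint8); o[:500,:389]=cv2.resize(a,(389,500),interpolation=cv2.INTER_CUBIC); o[:344,400:790]=cv2.resize(b,(390,344),interpolation=cv2.INTER_CUBIC); cv2.imwrite("pics/c2.png",o)
E
```

```text
t 6.9 p [507.8 -91.5 219.8] stand xy [-150.9   -1.6] toolx deg 162.3 tool z [ 0.003 -0.    -1.   ]
F [ 0.25  0.72 -0.81] T [0.017 0.001 0.028] q6 -1.464 grip 0.9994539461134395 0.0
```

View pics/c2.png

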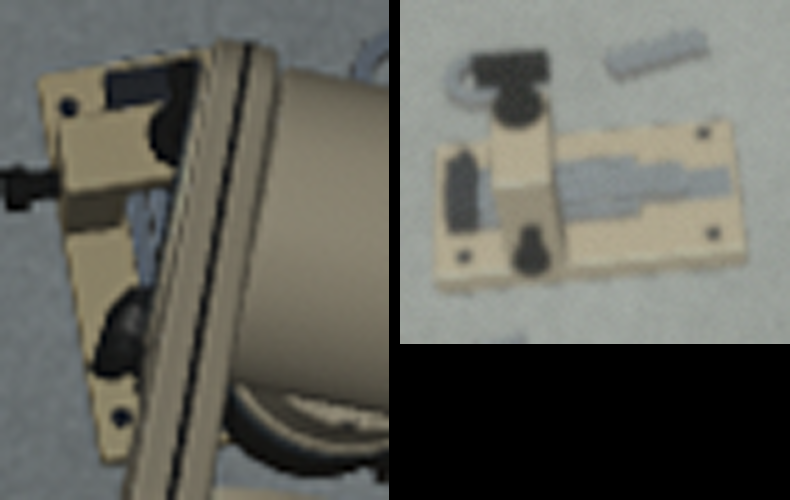

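```bash
python3 - <<'E'
from h import *
import st
for nm in ("side1","side2"):
    P=cloud("side",np.load(f"pics/{nm}.npy"))[165:240,195:300].reshape(-1,3)
    dd=P[:,:2]-[656.4,-65.0]; X=np.c_[dd@st.u,dd@st.n,P[:,2]]
    print(nm)
    for x in range(-132,-40,6):
        q=X[(abs(X[:,0]-x)<3)&(abs(X[:,1]-1)<9)]; print(x,len(q),np.round(np.median(q[:,2]),1) if len(q) else None,end=" | ")
    print()
a=cv2.imread("pics/side2.png")[190:225,225:275]; b=cv2.imread("pics/side1.png")[190:225,225:275]
cv2.imwrite("pics/c3.png",cv2.resize(np.hstack([b,a]),(800,280),interpolation=cv2.INTER_CUBIC))
E
```

```text
side1
-132 10 -0.7 | -126 10 -0.5 | -120 9 21.9 | -114 14 35.9 | -108 11 34.5 | -102 8 35.3 | -96 12 35.0 | -90 10 34.6 | -84 10 34.1 | -78 11 35.0 | -72 12 34.5 | -66 9 35.4 | -60 9 34.5 | -54 11 34.1 | -48 10 34.8 | -42 10 33.8 | 
side2
-132 8 -1.9 | -126 7 0.9 | -120 9 23.8 | -114 9 22.0 | -108 10 22.7 | -102 8 23.5 | -96 10 23.7 | -90 9 25.1 | -84 9 34.9 | -78 9 34.6 | -72 11 35.3 | -66 8 34.5 | -60 9 34.0 | -54 11 35.1 | -48 11 33.6 | -42 10 35.0 |
```

View pics/c3.png

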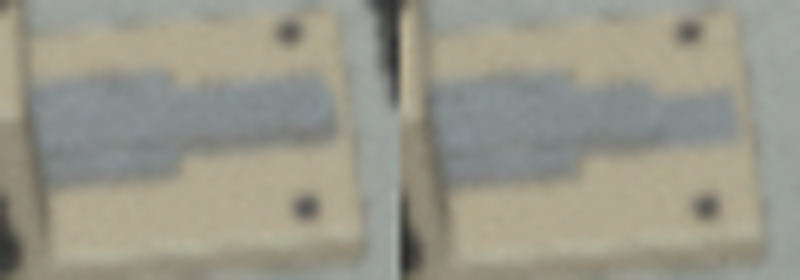

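The depth readings put the bar's rear at x ≈ -89, so it is home. The grey strip behind it is the channel floor. Now I go to the knob.

Request:
drive_tool --increments '[{"tx": 0,"ty": 0,"tz": 0,"yaw": -0.12,"grip": 1},{"tx": 0,"ty": 0,"tz": 0,"yaw": -0.12,"grip": 1},{"tx": 0,"ty": 0,"tz": 0,"yaw": -0.12,"grip": 1},{"tx": 0,"ty": 0,"tz": 0,"yaw": -0.115,"grip": 1},{"tx": -0.039,"ty": 0.0006,"tz": 0,"yaw": 0,"grip": 1},{"tx": -0.039,"ty": 0.0006,"tz": 0,"yaw": 0,"grip": 1},{"tx": -0.039,"ty": 0.0006,"tz": 0,"yaw": 0,"grip": 1},{"tx": -0.039,"ty": 0.0006,"tz": 0,"yaw": 0,"grip": 1},{"tx": 0,"ty": 0,"tz": 0,"yaw": 0,"grip": 1},{"tx": 0,"ty": 0,"tz": 0.03,"yaw": 0,"grip": 1},{"tx": 0,"ty": 0,"tz": 0,"yaw": 0,"grip": 1}]'

```text
t: 8.1
position: [657.8, -63.8, 185.7]
eef_rot: [[-0.988, -0.157, -0.006], [-0.157, 0.988, 0.001], [0.006, 0.002, -1.0]]
ft_force: [-0.5, -0.1, -0.1]
grip_width: 1.003
grip_force: 0.0
```

```bash
python3 st.py
```

```text
t 8.1 p [657.8 -63.8 185.7] stand xy [1.5 0.9] toolx deg -170.98 tool z [-0.006  0.001 -1.   ]
F [-0.54 -0.07 -0.14] T [-0.035 -0.034  0.02 ] q6 -1.843 grip 1.0034520277483487 0.0
```

Request:
drive_tool --increments '[{"tx": -0.003,"ty": 0,"tz": 0.03,"yaw": -0.008,"grip": 1},{"tx": 0,"ty": 0,"tz": 0.029,"yaw": 0,"grip": 1},{"tx": 0,"ty": 0,"tz": 0,"yaw": 0,"grip": 1},{"tx": 0,"ty": 0,"tz": 0,"yaw": 0,"grip": 0.4},{"tx": 0,"ty": 0,"tz": 0,"yaw": 0,"grip": 0.2},{"tx": 0,"ty": 0,"tz": 0,"yaw": 0,"grip": 0.0},{"tx": 0,"ty": 0,"tz": 0,"yaw": 0,"grip": 0.0},{"tx": 0,"ty": 0,"tz": 0,"yaw": 0,"grip": 0.0},{"tx": 0,"ty": 0,"tz": 0,"yaw": 0,"grip": 0.0},{"tx": 0,"ty": 0,"tz": 0,"yaw": 0,"grip": 0.0},{"tx": 0,"ty": 0,"tz": 0,"yaw": 0,"grip": 0.0}]'

```text
t: 9.2
position: [663.7, -64.0, 131.4]
eef_rot: [[-0.986, -0.167, 0.001], [-0.167, 0.986, -0.0], [-0.001, -0.001, -1.0]]
ft_force: [-0.6, -1.2, 5.7]
grip_width: 0.108
grip_force: 58.7
```

```bash
python3 st.py
```

```text
t 9.2 p [663.7 -64.  131.4] stand xy [ 7.4 -0.2] toolx deg -170.36 tool z [ 0.001 -0.    -1.   ]
F [-0.65 -1.19  5.66] T [-0.13   0.234 -0.002] q6 -1.853 grip 0.10761902718088139 58.69506061077118
```

Request:
drive_tool --increments '[{"tx": 0,"ty": 0,"tz": 0,"yaw": 0,"grip": 0.4},{"tx": 0,"ty": 0,"tz": 0,"yaw": 0,"grip": 0.4},{"tx": 0,"ty": 0,"tz": 0,"yaw": 0,"grip": 0.4},{"tx": 0.003,"ty": 0,"tz": 0.005,"yaw": 0,"grip": 0.4},{"tx": 0,"ty": 0,"tz": 0,"yaw": 0,"grip": 0.4},{"tx": 0,"ty": 0,"tz": 0,"yaw": 0,"grip": 0.4},{"tx": 0,"ty": 0,"tz": 0,"yaw": 0,"grip": 0.0},{"tx": 0,"ty": 0,"tz": 0,"yaw": 0,"grip": 0.0},{"tx": 0,"ty": 0,"tz": 0,"yaw": 0,"grip": 0.0},{"tx": 0,"ty": 0,"tz": 0,"yaw": 0,"grip": 0.0},{"tx": 0,"ty": 0,"tz": 0,"yaw": 0,"grip": 0.0},{"tx": 0,"ty": 0,"tz": 0,"yaw": 0,"grip": 0.0}]'

```text
t: 10.4
position: [660.4, -64.5, 125.6]
eef_rot: [[-0.986, -0.167, 0.0], [-0.167, 0.986, -0.0], [-0.0, -0.0, -1.0]]
ft_force: [-0.9, -2.3, 2.7]
grip_width: 0.121
grip_force: 58.7
```

```bash
python3 st.py
```

```text
t 10.4 p [660.4 -64.5 125.6] stand xy [ 4.  -0.2] toolx deg -170.36 tool z [ 0. -0. -1.]
F [-0.93 -2.28  2.72] T [-0.475  0.122  0.026] q6 -1.854 grip 0.12090244421968069 58.69741380214691
```

Request:
drive_tool --increments '[{"tx": 0,"ty": 0,"tz": 0,"yaw": 0.05,"grip": 0},{"tx": 0,"ty": 0,"tz": 0,"yaw": 0.05,"grip": 0},{"tx": 0,"ty": 0,"tz": 0,"yaw": 0.05,"grip": 0},{"tx": 0,"ty": 0,"tz": 0,"yaw": 0.05,"grip": 0}]'

```text
t: 10.8
position: [660.4, -64.8, 125.6]
eef_rot: [[-0.999, 0.033, 0.0], [0.033, 0.999, -0.001], [-0.0, -0.001, -1.0]]
ft_force: [-0.7, -4.8, 2.4]
grip_width: 0.122
grip_force: 58.8
```

```bash
python3 st.py
```

```text
t 10.8 p [660.4 -64.8 125.6] stand xy [ 4.  -0.5] toolx deg 178.09 tool z [ 0.    -0.001 -1.   ]
F [-0.69 -4.77  2.45] T [-0.805  0.142  0.272] q6 -1.652 grip 0.12247696711291135 58.7515926361084
```

Request:
drive_tool --increments '[{"tx": 0,"ty": 0,"tz": 0,"yaw": 0.05,"grip": 0},{"tx": 0,"ty": 0,"tz": 0,"yaw": 0.05,"grip": 0},{"tx": 0,"ty": 0,"tz": 0,"yaw": 0.05,"grip": 0},{"tx": 0,"ty": 0,"tz": 0,"yaw": 0.05,"grip": 0}]'

```text
t: 11.2
position: [660.4, -65.2, 125.6]
eef_rot: [[-0.973, 0.231, 0.0], [0.231, 0.973, -0.001], [-0.001, -0.001, -1.0]]
ft_force: [-0.2, -6.4, 1.7]
grip_width: 0.125
grip_force: 58.8
```

```bash
python3 st.py
```

```text
t 11.2 p [660.4 -65.2 125.6] stand xy [ 3.9 -0.8] toolx deg 166.64 tool z [ 0.    -0.001 -1.   ]
F [-0.15 -6.41  1.69] T [-1.038  0.193  0.181] q6 -1.452 grip 0.12456208808116798 58.76570463180542
```

```bash
sed -i 's/^    print("F"/    print("EFF",np.round(s["effort"],3)[3:],"knob",round(2.9734+2*np.pi*0-0*1,1) and round(((189.64-np.degrees(np.arctan2(r[1,0],r[0,0]))%360)%360)*np.pi\/180,3))\n    print("F"/' st.py; python3 st.py
```

```text
t 11.2 p [660.4 -65.2 125.6] stand xy [ 3.9 -0.8] toolx deg 166.64 tool z [ 0.    -0.001 -1.   ]
EFF [ 1.555 -0.072 -0.431] knob 0.401
F [-0.15 -6.41  1.69] T [-1.038  0.193  0.181] q6 -1.452 grip 0.12456208808116798 58.76570463180542
```

Request:
drive_tool --increments '[{"tx": 0,"ty": -0.0008,"tz": 0,"yaw": 0.05,"grip": 0},{"tx": 0,"ty": 0,"tz": 0,"yaw": 0.05,"grip": 0}]'

```text
t: 11.4
position: [660.3, -65.4, 125.6]
eef_rot: [[-0.945, 0.327, 0.001], [0.327, 0.945, -0.001], [-0.001, -0.0, -1.0]]
ft_force: [-1.2, -3.4, 3.0]
grip_width: 0.124
grip_force: 58.8
```

```bash
python3 st.py; python3 - <<'E'
from h import *
for k in range(3):
    robot.snapshot("top"); s=robot.sense(); print(s["t"],s["effort"][5],s["wrist_torque"][2])
E
```

```text
t 11.4 p [660.3 -65.4 125.6] stand xy [ 3.8 -1.1] toolx deg 160.9 tool z [ 0.001 -0.001 -1.   ]
EFF [ 1.003 -0.015 -0.445] knob 0.502
F [-1.19 -3.45  2.95] T [-0.629  0.053  0.26 ] q6 -1.353 grip 0.12379682434637808 58.7797075510025
11.45 -0.057554030790925026 0.142613964685835
11.5 0.6252028606832027 0.10709359963957421
11.55 0.3180780541151762 0.13114341794036846
```

Request:
drive_tool --increments '[{"tx": 0,"ty": 0,"tz": 0,"yaw": 0.05,"grip": 0},{"tx": 0,"ty": 0,"tz": 0,"yaw": 0.05,"grip": 0}]'

```text
t: 11.75
position: [660.3, -65.6, 125.6]
eef_rot: [[-0.908, 0.419, 0.0], [0.419, 0.908, -0.001], [-0.001, -0.001, -1.0]]
ft_force: [0.1, -6.6, 2.8]
grip_width: 0.123
grip_force: 58.8
```

```bash
python3 st.py
```

```text
t 11.75 p [660.3 -65.6 125.6] stand xy [ 3.7 -1.2] toolx deg 155.25 tool z [ 0.    -0.001 -1.   ]
EFF [ 1.4   -0.016 -0.465] knob 0.6
F [ 0.13 -6.6   2.8 ] T [-0.829  0.119  0.263] q6 -1.255 grip 0.12284525179008836 58.822739124298096
```

Request:
drive_tool --increments '[{"tx": 0,"ty": -0.0008,"tz": 0,"yaw": 0.05,"grip": 0},{"tx": 0,"ty": 0,"tz": 0,"yaw": 0.05,"grip": 0}]'

```text
t: 11.95
position: [660.1, -65.8, 125.5]
eef_rot: [[-0.862, 0.507, 0.001], [0.507, 0.862, -0.0], [-0.001, 0.0, -1.0]]
ft_force: [0.1, -2.8, 2.4]
grip_width: 0.122
grip_force: 58.8
```

```bash
python3 st.py
```

```text
t 11.95 p [660.1 -65.8 125.5] stand xy [ 3.5 -1.4] toolx deg 149.51 tool z [ 0.001 -0.    -1.   ]
EFF [ 0.864  0.154 -0.447] knob 0.7
F [ 0.09 -2.83  2.37] T [-0.478 -0.05   0.282] q6 -1.156 grip 0.12174039588160193 58.81445288658142
```

Request:
drive_tool --increments '[{"tx": 0,"ty": 0,"tz": 0,"yaw": 0.05,"grip": 0},{"tx": 0,"ty": 0,"tz": 0,"yaw": 0.05,"grip": 0}]'

```text
t: 12.15
position: [660.0, -66.0, 125.5]
eef_rot: [[-0.807, 0.591, 0.001], [0.591, 0.807, -0.0], [-0.001, -0.0, -1.0]]
ft_force: [-0.7, -4.1, 3.6]
grip_width: 0.13
grip_force: 58.8
```

```bash
python3 st.py
```

```text
t 12.15 p [660.  -66.  125.5] stand xy [ 3.4 -1.5] toolx deg 143.79 tool z [ 0.001 -0.    -1.   ]
EFF [ 1.044  0.057 -0.437] knob 0.8
F [-0.66 -4.1   3.63] T [-0.645  0.092  0.155] q6 -1.056 grip 0.13025008186120487 58.781150579452515
```

Request:
drive_tool --increments '[{"tx": 0,"ty": 0,"tz": 0,"yaw": 0.05,"grip": 0},{"tx": 0,"ty": 0,"tz": 0,"yaw": 0.05,"grip": 0}]'

```text
t: 12.35
position: [660.0, -66.1, 125.6]
eef_rot: [[-0.744, 0.668, 0.001], [0.668, 0.744, -0.001], [-0.001, -0.0, -1.0]]
ft_force: [-0.6, -4.0, 2.6]
grip_width: 0.124
grip_force: 58.8
```

```bash
python3 st.py
```

```text
t 12.35 p [660.  -66.1 125.6] stand xy [ 3.3 -1.7] toolx deg 138.06 tool z [ 0.001 -0.001 -1.   ]
EFF [ 1.191 -0.05  -0.435] knob 0.9
F [-0.63 -4.05  2.59] T [-0.751  0.107  0.224] q6 -0.956 grip 0.12378057615052927 58.81317615509033
```

Request:
drive_tool --increments '[{"tx": 0,"ty": 0,"tz": 0,"yaw": 0.05,"grip": 0},{"tx": 0,"ty": 0,"tz": 0,"yaw": 0.05,"grip": 0}]'

```text
t: 12.55
position: [659.8, -66.2, 125.6]
eef_rot: [[-0.673, 0.739, 0.0], [0.739, 0.673, -0.001], [-0.001, -0.0, -1.0]]
ft_force: [-1.0, -5.0, 3.6]
grip_width: 0.123
grip_force: 58.9
```

```bash
python3 st.py
```

```text
t 12.55 p [659.8 -66.2 125.6] stand xy [ 3.2 -1.8] toolx deg 132.33 tool z [ 0.    -0.001 -1.   ]
EFF [ 1.327 -0.172 -0.435] knob 1.0
F [-1.02 -5.05  3.61] T [-0.788  0.196  0.256] q6 -0.856 grip 0.1231693864570626 58.86873722076416
```

Request:
drive_tool --increments '[{"tx": 0,"ty": 0,"tz": 0,"yaw": 0.05,"grip": 0},{"tx": 0,"ty": 0,"tz": 0,"yaw": 0.05,"grip": 0}]'

```text
t: 12.75
position: [659.7, -66.3, 125.5]
eef_rot: [[-0.596, 0.803, -0.0], [0.803, 0.596, -0.001], [-0.001, -0.001, -1.0]]
ft_force: [-1.8, -5.3, 4.2]
grip_width: 0.123
grip_force: 58.9
```

```bash
python3 st.py|tail -2
```

```text
EFF [ 1.451 -0.306 -0.434] knob 1.1
F [-1.82 -5.27  4.24] T [-0.939  0.303  0.23 ] q6 -0.756 grip 0.12328048375322243 58.9393025636673
```

Request:
drive_tool --increments '[{"tx": 0,"ty": 0,"tz": 0,"yaw": 0.05,"grip": 0},{"tx": 0,"ty": 0,"tz": 0,"yaw": 0.05,"grip": 0}]'

```text
t: 12.95
position: [659.5, -66.5, 125.5]
eef_rot: [[-0.513, 0.858, -0.0], [0.858, 0.513, -0.001], [-0.001, -0.001, -1.0]]
ft_force: [-2.2, -6.3, 4.8]
grip_width: 0.125
grip_force: 59.0
```

```bash
python3 st.py|tail -2
```

```text
EFF [ 1.563 -0.453 -0.433] knob 1.2
F [-2.2  -6.25  4.84] T [-0.967  0.378  0.236] q6 -0.656 grip 0.12508493974727908 59.01691138744354
```

Request:
drive_tool --increments '[{"tx": 0,"ty": 0,"tz": 0,"yaw": 0.05,"grip": 0},{"tx": 0,"ty": 0,"tz": 0,"yaw": 0.05,"grip": 0}]'

```text
t: 13.15
position: [659.3, -66.5, 125.5]
eef_rot: [[-0.425, 0.905, -0.001], [0.905, 0.425, -0.001], [-0.001, -0.001, -1.0]]
ft_force: [-2.3, -6.0, 4.6]
grip_width: 0.125
grip_force: 59.1
```

```bash
python3 st.py|tail -2
```

```text
EFF [ 1.661 -0.612 -0.432] knob 1.3
F [-2.26 -5.98  4.58] T [-1.04   0.436  0.177] q6 -0.556 grip 0.12496254694511442 59.082600474357605
```

Request:
drive_tool --increments '[{"tx": 0,"ty": 0,"tz": 0,"yaw": 0.05,"grip": 0},{"tx": 0,"ty": 0,"tz": 0,"yaw": 0.05,"grip": 0}]'

```text
t: 13.35
position: [659.2, -66.6, 125.5]
eef_rot: [[-0.332, 0.943, -0.001], [0.943, 0.332, -0.001], [-0.001, -0.001, -1.0]]
ft_force: [-3.6, -6.6, 4.6]
grip_width: 0.12
grip_force: 59.2
```

```bash
python3 st.py|tail -2
```

```text
EFF [ 1.757 -0.789 -0.419] knob 1.4
F [-3.59 -6.58  4.63] T [-1.056  0.571  0.221] q6 -0.456 grip 0.1198920077540085 59.158644676208496
```

Request:
drive_tool --increments '[{"tx": 0,"ty": 0,"tz": 0,"yaw": 0.05,"grip": 0},{"tx": 0,"ty": 0,"tz": 0,"yaw": 0.05,"grip": 0}]'

```text
t: 13.55
position: [659.0, -66.6, 125.5]
eef_rot: [[-0.237, 0.972, -0.002], [0.972, 0.237, -0.001], [-0.001, -0.002, -1.0]]
ft_force: [-4.2, -7.0, 4.6]
grip_width: 0.125
grip_force: 59.2
```

```bash
python3 st.py|tail -2
```

```text
EFF [ 1.875 -0.973 -0.332] knob 1.5
F [-4.23 -6.97  4.62] T [-1.108  0.708  0.299] q6 -0.356 grip 0.12460210685896146 59.21268885598522
```

Request:
drive_tool --increments '[{"tx": 0,"ty": 0,"tz": 0,"yaw": 0.05,"grip": 0},{"tx": 0,"ty": 0,"tz": 0,"yaw": 0.05,"grip": 0}]'

```text
t: 13.75
position: [658.8, -66.7, 125.5]
eef_rot: [[-0.139, 0.99, -0.002], [0.99, 0.139, -0.001], [-0.001, -0.002, -1.0]]
ft_force: [-5.4, -7.4, 6.1]
grip_width: 0.124
grip_force: 59.3
```

```bash
python3 st.py|tail -2
```

```text
EFF [ 1.93  -1.153 -0.33 ] knob 1.6
F [-5.37 -7.45  6.12] T [-1.203  0.73   0.311] q6 -0.256 grip 0.12397031255729805 59.262821690867895
```

Request:
drive_tool --increments '[{"tx": 0,"ty": 0,"tz": 0,"yaw": 0.05,"grip": 0},{"tx": 0,"ty": 0,"tz": 0,"yaw": 0.05,"grip": 0}]'

```text
t: 13.95
position: [658.6, -66.7, 125.5]
eef_rot: [[-0.039, 0.999, -0.002], [0.999, 0.039, -0.001], [-0.001, -0.002, -1.0]]
ft_force: [-6.0, -7.4, 6.4]
grip_width: 0.125
grip_force: 59.3
```

```bash
python3 st.py|tail -2
```

```text
EFF [ 1.966 -1.34  -0.325] knob 1.7
F [-6.03 -7.38  6.42] T [-1.129  0.915  0.353] q6 -0.156 grip 0.12533689111744528 59.33749779776008
```

Request:
drive_tool --increments '[{"tx": 0,"ty": 0,"tz": 0,"yaw": 0.05,"grip": 0},{"tx": 0,"ty": 0,"tz": 0,"yaw": 0.05,"grip": 0}]'

```text
t: 14.15
position: [658.4, -66.7, 125.5]
eef_rot: [[0.061, 0.998, -0.003], [0.998, -0.061, -0.001], [-0.002, -0.003, -1.0]]
ft_force: [-6.0, -7.2, 7.0]
grip_width: 0.128
grip_force: 59.4
```

```bash
python3 st.py
```

```text
t 14.15 p [658.4 -66.7 125.5] stand xy [ 1.7 -2. ] toolx deg 86.51 tool z [-0.003 -0.001 -1.   ]
EFF [ 1.985 -1.531 -0.32 ] knob 1.8
F [-6.05 -7.17  7.05] T [-1.146  1.024  0.319] q6 -0.056 grip 0.1284026611207974 59.41273064832785
```

The touch shows at about 1.39 rad: joint-6 effort and wrist moment both step up by about 0.1 Nm there, then rise slowly as predicted. The target is about 2.95 rad.

Request:
drive_tool --increments '[{"tx": -0.0008,"ty": -0.0006,"tz": 0,"yaw": 0.08,"grip": 0},{"tx": 0,"ty": 0,"tz": 0,"yaw": 0.1,"grip": 0},{"tx": 0,"ty": 0,"tz": 0,"yaw": 0.1,"grip": 0},{"tx": 0,"ty": 0,"tz": 0,"yaw": 0.1,"grip": 0},{"tx": 0,"ty": 0,"tz": 0,"yaw": 0.1,"grip": 0},{"tx": 0,"ty": 0,"tz": 0,"yaw": 0.1,"grip": 0}]'

```text
t: 14.75
position: [657.4, -66.4, 125.5]
eef_rot: [[0.6, 0.8, -0.004], [0.8, -0.6, 0.0], [-0.002, -0.003, -1.0]]
ft_force: [-7.0, -1.4, 8.5]
grip_width: 0.124
grip_force: 59.8
```

```bash
python3 st.py
```

```text
t 14.75 p [657.4 -66.4 125.5] stand xy [ 0.7 -1.6] toolx deg 53.16 tool z [-0.004  0.    -1.   ]
EFF [ 0.951 -2.121 -0.953] knob 2.382
F [-6.96 -1.35  8.45] T [-0.384  1.307  0.395] q6 0.525 grip 0.1242352045511277 59.77404678251787
```

Request:
drive_tool --increments '[{"tx": -0.0005,"ty": -0.0006,"tz": 0,"yaw": 0.1,"grip": 0},{"tx": 0,"ty": 0,"tz": 0,"yaw": 0.1,"grip": 0},{"tx": 0,"ty": 0,"tz": 0,"yaw": 0.1,"grip": 0},{"tx": 0,"ty": 0,"tz": 0,"yaw": 0.1,"grip": 0},{"tx": 0,"ty": 0,"tz": 0,"yaw": 0.08,"grip": 0},{"tx": 0,"ty": 0,"tz": 0,"yaw": 0.05,"grip": 0}]'

```text
t: 15.35
position: [656.7, -65.7, 125.5]
eef_rot: [[0.921, 0.388, -0.004], [0.388, -0.921, 0.001], [-0.003, -0.002, -1.0]]
ft_force: [-6.4, 1.3, 8.6]
grip_width: 0.128
grip_force: 59.9
```

```bash
python3 st.py
```

```text
t 15.35 p [656.7 -65.7 125.5] stand xy [ 0.2 -0.7] toolx deg 22.86 tool z [-0.004  0.001 -1.   ]
EFF [ 0.169 -2.018  0.012] knob 2.911
F [-6.38  1.29  8.58] T [0.146 1.116 0.389] q6 1.053 grip 0.1275833739324496 59.90163137248146
```

Request:
drive_tool --increments '[{"tx": 0,"ty": 0,"tz": 0,"yaw": 0.035,"grip": 0},{"tx": 0,"ty": 0,"tz": 0,"yaw": 0,"grip": 0}]'

```text
t: 15.55
position: [656.7, -65.6, 125.5]
eef_rot: [[0.934, 0.358, -0.004], [0.358, -0.934, 0.001], [-0.003, -0.002, -1.0]]
ft_force: [-6.7, 0.5, 8.1]
grip_width: 0.129
grip_force: 59.7
```

```bash
python3 st.py
```

```text
t 15.55 p [656.7 -65.6 125.5] stand xy [ 0.2 -0.7] toolx deg 20.96 tool z [-0.004  0.001 -1.   ]
EFF [ 0.119 -2.013  0.591] knob 2.944
F [-6.72  0.52  8.08] T [0.11  1.088 0.257] q6 1.086 grip 0.12881288541560118 59.70856305049935
```

Turned 2.944 rad in all, about 1.555 past the touch. Now I release, rise and back off.

Request:
drive_tool --increments '[{"tx": 0,"ty": 0,"tz": 0,"yaw": 0,"grip": 0.5},{"tx": 0,"ty": 0,"tz": 0,"yaw": 0,"grip": 0.6},{"tx": 0,"ty": 0,"tz": 0,"yaw": 0,"grip": 0.6},{"tx": 0,"ty": 0,"tz": 0,"yaw": 0,"grip": 0.6},{"tx": 0,"ty": 0,"tz": -0.03,"yaw": 0,"grip": 0.6},{"tx": 0,"ty": 0,"tz": -0.04,"yaw": 0,"grip": 0.6},{"tx": 0,"ty": 0,"tz": -0.04,"yaw": 0,"grip": 0.6},{"tx": -0.045,"ty": 0,"tz": 0,"yaw": 0,"grip": 0.6},{"tx": -0.045,"ty": 0.01,"tz": 0,"yaw": 0,"grip": 0.6},{"tx": -0.045,"ty": 0.01,"tz": 0,"yaw": 0,"grip": 0.6},{"tx": -0.045,"ty": 0.01,"tz": 0,"yaw": 0,"grip": 0.6},{"tx": 0,"ty": 0,"tz": 0,"yaw": 0,"grip": 0.6}]'

```text
t: 16.75
position: [496.5, -160.5, 235.1]
eef_rot: [[0.935, 0.354, -0.003], [0.354, -0.935, 0.0], [-0.003, -0.001, -1.0]]
ft_force: [-0.5, -1.0, 0.2]
grip_width: 0.601
grip_force: 0.0
```

```bash
python3 st.py; python3 - <<'E'
from h import *
import st
for c in("top","side"):
    p,d=robot.snapshot(c); np.save(f"pics/{c}3.npy",d); cv2.imwrite(f"pics/{c}3.png",p[:,:,::-1])
P=cloud("side",np.load("pics/side3.npy"))[165:240,195:300].reshape(-1,3)
dd=P[:,:2]-[656.4,-65.0]; X=np.c_[dd@st.u,dd@st.n,P[:,2]]
for x in range(-108,-60,6):
    q=X[(abs(X[:,0]-x)<3)&(abs(X[:,1]-1)<9)]; print(x,np.round(np.median(q[:,2]),1),end=" | ")
for c,(y0,y1,x0,x1) in (("top",(118,202,278,338)),("side",(172,232,196,274))):
    Q=cloud(c,np.load(f"pics/{c}3.npy"))[y0:y1,x0:x1].reshape(-1,3); k=Q[(Q[:,2]>138)&(Q[:,2]<165)]
    if len(k): print(c,cv2.minAreaRect(k[:,:2].astype(np.float32)),len(k))
a=cv2.imread("pics/top3.png")[115:205,275:345]; b=cv2.imread("pics/side3.png")[165:240,195:280]
o=np.zeros((500,790,3),np.uint8); o[:500,:389]=cv2.resize(a,(389,500),interpolation=cv2.INTER_CUBIC); o[:344,400:790]=cv2.resize(b,(390,344),interpolation=cv2.INTER_CUBIC); cv2.imwrite("pics/c4.png",o)
E
```

```text
t 16.75 p [ 496.5 -160.5  235.1] stand xy [-173.5  -67.8] toolx deg 20.73 tool z [-0.003  0.    -1.   ]
EFF [-0.263  0.062 -0.536] knob 2.948
F [-0.53 -0.97  0.18] T [ 0.061 -0.022  0.021] q6 0.874 grip 0.6006145285092275 0.0
-108 23.4 | -102 22.0 | -96 22.6 | -90 31.6 | -84 35.1 | -78 34.4 | -72 35.2 | -66 34.4 | top ((661.289306640625, -64.51578521728516), (43.606712341308594, 10.146183967590332), 23.792518615722656) 98
side ((661.111328125, -62.33965301513672), (43.383907318115234, 12.960262298583984), 27.167699813842773) 105
```

View pics/c4.png

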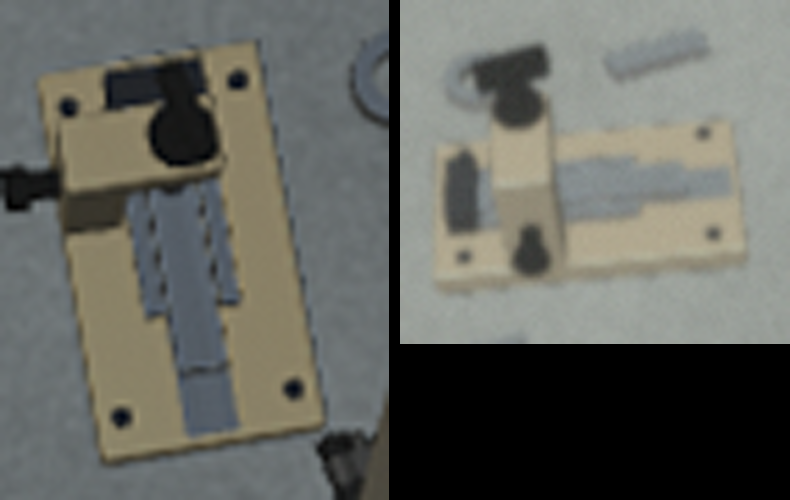

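The bar's rear is still home (x ≈ -90), the knob is turned and free, and nothing else has moved. I'm handing the job in.

```bash
python3 -c "
from station import robot
print(robot.finish_job())"
```

```text
the job is handed in; nothing more can be done
None
```

The job is handed in: the bar is home against the stop and clamped, and I felt the foot touch at about 1.39 rad. The knob was then turned about 1.55 rad more by the tool angle (a quarter turn is 1.57; the final pictures suggest up to 0.05 rad less), and the gripper has let go and moved clear.

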